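Lock a storage module into the empty carrier

ROBOT

A 7-joint arm with a two-finger parallel gripper is mounted at the origin on the work surface. World frame = base frame: x ahead of the robot, y to its left, z up, the work surface at z = 0. Lengths are in m, angles in rad, forces in N, time in s.
With the tool pointing down it reaches from about 0.4 to 0.925 m from the base axis. Payload 5.6 kg.
Tool frame: the origin (TCP) lies at the very end of the fingers, on their centre line; the grasp point (between the pads) lies 19 mm behind it; z points along the fingers, y is the direction in which the jaws open and shut (so a half turn about z gives the same grasp; the last joint's range is limited). The gripper opens to 85 mm and grips with 20 to 120 N. Pads are 22 mm wide; open, the fingers measure 114 mm over their backs; the gripper's body (76 mm by 85 mm) begins 54 mm behind the grasp point. The pads swing forward as they close: fully open they stand 13 mm farther back than shut.
Start: joints at [1.19, 0.468, -0.012, 1.603, 0.006, 1.071, -0.056], TCP at [0.215, -0.613, 0.196] pointing down, gripper open.
Joint ranges: [-2.53, 2.53], [-0.31, 2.02], [-1.57, 1.55], [0.28, 2.44], [-1.29, 4.43], [0.15, 1.84], [-2.92, 2.92]. Speed limits (rad/s): [2.57, 2.57, 3.14, 3.14, 3.14, 3.14, 3.14].

INTERFACE

Orientations are given as a rotation vector (axis times angle).
In Python, from workcell import manip gives the robot as it stands.
- The arm moves only by the shell command python3 -m crank 'ROWS' [OPENING]. ROWS is JSON, one flat list of numbers, 6 for each row, row after row: the shift along the tool's x, y, z in cm, then the turn, a rotation vector about the tool's x, y, z in rad. In form: [x, y, z, wx, wy, wz, x, y, z, wx, wy, wz, ...]. A call has 1 to 10 rows; each row is the pose to reach, as a shift and turn from the pose measured when the call began, along the tool's axes at that moment; what a row does not reach only later rows make up. A row lasts 1/8 s, in which the tool goes at most 62.5 mm and 10.7 degrees, less where a joint would pass 70% of its speed; a pose out of reach is approached as far as the arm can. A call with a gripper value outside its range is refused whole. OPENING is the closure, from 0 (fully open) to 1 (shut), set as the call begins (- or left out, the last holds). The fingers move at their own pace and stop on an object; the grip force is fixed at half the most. Time passes only in rows, so rows that repeat a pose let the fingers close. It gives the time, the measured TCP pose, the force and the opening at its end, in the units of the state.
- manip.observe(): the state, without advancing time (a new reading comes with each control period).
- manip.capture(name): name is "scene" or "top" or "wrist"; returns (picture, depth): 480x640x3 uint8, red, green, blue; 480x640 float32, m along the optical axis (not along the pixel's ray), 0 where there is no reading.
- manip.calibration(name): a dict with "fx", "fy", "cx", "cy" (pixels), "rvec" (rotation vector, rad) and "tvec" (3), from world to camera coordinates, as OpenCV has them. Camera axes: x right, y down, z forward; pixel columns grow to the right and rows downward; lengths in m; the calibration is good to about 2 mm. A picture is of the moment at which its call begins: read the wrist's pose just before it. calibration takes no time and is no camera call; for the wrist camera it gives the pose at the moment of the call.
- manip.sign_off(): hands the job in, once; it reports no verdict.
Trained networks look in the newest picture that a camera, given by its name, has taken for a name from the list of things; names that differ only in an ending like _2 or _b are one class to them, and where a whole thing is asked for, a point or a joint stands for the part that bears it (a point fixed in the world has none). Each returns a list of dicts, best first, with "score" (0 to 1); they miss things now and then, are a little off and sometimes report something else, mostly with a low value. They report only what shows in the picture. A call takes as long as a camera call.
- manip.regions_of(camera, name): "mask" (480x640 bool, what is visible of it) and "extent" ([left, top, width, height] in pixels, round what is visible of it).
The state is a dict: "time": time; "joints": joint angles; "joint_vel": joint speeds; "joint_efforts": joint torques, N m; "ee_pos": TCP position; "eef_rot": TCP orientation; "wrist_force": force on the tool from outside, world axes, zero at the start; "wrist_torque": the same for the moment, N m; "finger_gap": finger opening in m.
Only numpy, scipy, OpenCV 4.12 (cv2) and the standard library are available. Lean on these libraries where they do the work, as an engineer would, in place of code of your own. Each camera call takes 0.05 s, during which the arm holds its last target. There are 200 camera calls.

TASK

Push the sprung T-shaped retainer of the empty carrier back past its centre until it snaps open, then lay the longer of the two loose finned storage modules flat on the floor of that carrier, with the notch in its end over the locating pin. Let go, then push the retainer forward again until it snaps shut over the module's end. Do not shift or knock over anything else, and leave the loaded carrier locked.

Things in the scene. Friction and masses are not known exactly. Their poses are not given: they have to be found in the camera images.
- carrier: The empty carrier, fixed: dark steel base plate, x -66 to +92 mm, 56 mm wide, 6 mm thick. Origin on the bench below the centre of the module's place, x towards pin and retainer. The module lies between aluminium rails 25.5 mm apart with flared lead-in lips (tops 15 mm above the bench, 36 mm over all) and an end stop at x = -57. Seated module: frame parallel to this one, origin at (0, 0, 6 mm).
- carrier_pin (a point): Foot of the carrier's locating pin, on its axis at the plate's upper face (carrier x = 51.5, y = 0, z = 6 mm). The pin is 4.5 mm across, 8 mm high, tip tapered. Axes as the carrier. A seated module has about 2 mm play each way along x and 1.7 mm along y.
- latch (a joint): Retainer of the empty carrier (rad): 0 = shut stop (start), 1.66 = open stop. An over-centre spring drives it from 0.83 to either stop (0.11 N m at the stops, nothing at 0.83): push it past 0.83 and it snaps over. Opening swings the bar up and towards the carrier's +x, about the hinge.
- carrier_hinge (a point): Middle of the retainer's hinge, on the carrier at x = 75, z = 14 mm; the hinge axis is the carrier's y. A black foot, 10 mm wide in y, hangs from the retainer's stem; shut, it ends at carrier x = 40, 1.5 mm above a seated board; at mid swing it stands out about 25 mm on the -x side of the stem, so the bar's ends are the clear places to push it open.
- latch_bar (a point): Middle of the retainer's round cross bar, 8 mm thick, 76 mm long along the carrier's y, 56 mm from the hinge at the end of a flat stem 14 mm wide. Shut: bar at carrier x = 32, z = 50 mm (stem rises 40 degrees from the hinge to -x). Open: x = 115, z = 54 mm (stem leans to +x, 45 degrees). A seated module passes below the shut bar.
- module_long: The module to load, loose, fins up: black board 110 x 22 x 4 mm; aluminium finned heatsink on it 16 mm wide, x -50 to +30 mm, top 22 mm above the underside (board rims stand out 3 mm each side). 35 to 85 g. Origin at the centre of the underside, x along the length to the notched end, z up. U notch 8 mm wide, 7.75 mm deep, open at the +x end.
- module_notch (a point): Middle of the long module's notch, at the level of its underside (module x = 51.5, y = 0, z = 0 mm).
- carrier_full: The other, identical carrier, fixed, already loaded with a like module under its shut retainer; an obstacle up to 54 mm high (axes as the empty carrier).
- latch_full (a joint): Retainer of the loaded carrier: 0 = shut; must stay shut.
- module_short: Bystander: a like but shorter module, 80 mm long, loose (origin centre of underside, x along its length, 22 mm high).
- drive: Bystander: bare hard drive 101 x 147 x 26 mm, loose (origin centre of underside).
- ssd: Bystander: thin dark drive 70 x 100 x 8 mm, loose (origin centre of underside).
- spray: Bystander: white bottle, 54 mm across, 150 mm high, upright (origin centre of underside).
- jar: Bystander: small grey jar, 28 mm across, 45 mm high, upright (origin centre of underside).
- mug: Bystander: white mug, 80 mm across, 90 mm high, upright (origin centre of underside).
- screwdriver: Bystander: screwdriver 190 mm long, lying on the bench (origin centre of underside, x along it).

How it is judged:
On the way, in this order (a step that is already met when the one before it is completed fails the run):
1. the retainer of the empty carrier has snapped to its open stop (value of joint latch above 1.55 rad), for 0.2 s.
2. the long module lies flat in the carrier, notch over the pin, let go, with the retainer still open (horizontal distance between module_notch and carrier_pin below 0.0045 m and z of module_long in the frame of carrier below 0.008 m and angle between module_long's own z axis and vertical below 0.035 rad and angle between the x axis of module_long and the x axis of carrier, either way round below 0.08 rad and value of joint latch above 1.4 rad and contact force between the fingers and module_long below 0.05 N), for 0.2 s.
3. the retainer has snapped shut over the module (value of joint latch below 0.1 rad), for 0.2 s.
At the end, for the whole second after the job is handed in: The long module lies flat in the carrier (underside within 2 mm of the plate, tilt under 2 degrees), parallel to it within 0.08 rad, its notch within 4.5 mm of the pin's axis, released and at rest, and the retainer is at its shut stop (within 0.1 rad) (horizontal distance between module_notch and carrier_pin below 0.0045 m and z of module_long in the frame of carrier below 0.008 m and angle between module_long's own z axis and vertical below 0.035 rad and angle between the x axis of module_long and the x axis of carrier, either way round below 0.08 rad and value of joint latch below 0.1 rad and linear speed of module_long below 0.02 m/s and contact force between the fingers and module_long below 0.05 N); the robot touches nothing.
It fails at once if the short module or a drive is shifted by more than 25 mm (distance of any of module_short, drive, ssd from where it was at the start of the episode above 0.025 m).
It fails at once if the bottle, jar, mug or screwdriver is shifted by more than 25 mm (distance of any of spray, jar, mug, screwdriver from where it was at the start of the episode above 0.025 m).
It fails at once if the bottle, jar or mug is tipped (angle between any of spray, jar, mug's own z axis and vertical above 0.5 rad).
It fails at once if the loaded carrier's retainer is lifted by more than 0.4 rad (value of joint latch_full above 0.4 rad).
It also fails if it takes over 72 s, if anything falls off the work surface, if the arm or the gripper's body presses on something with over 40 N, if the wrist force passes 120 N, or if a joint passes its speed limit or range.

## Working session

There is one attempt and no reset: what is moved stays moved. The work goes in short steps, Python scripts to look and compute and a shell command to move; the robot and the scene stay as the last step left them, time stands still between calls to the robot, and variables do not carry over. Pictures are saved under pics/ and viewed, about 8 in all and at most 12, crops included, and the job is handed in when it is done.

```bash
ls; mkdir -p pics
cat > h.py <<'E'
import numpy as np, cv2
from scipy.spatial.transform import Rotation as R
from workcell import manip
def cal(n):
    c=manip.calibration(n); Rm=R.from_rotvec(c["rvec"]).as_matrix(); return c,Rm,np.array(c["tvec"])
def cloud(n,d,c=None):
    c,Rm,t=c or cal(n); v,u=np.mgrid[:480,:640]
    P=np.stack([(u-c["cx"])/c["fx"]*d,(v-c["cy"])/c["fy"]*d,d],-1)
    W=(P-t)@Rm; W[d<=0]=np.nan; return W
def proj(n,X,c=None):
    c,Rm,t=c or cal(n); p=Rm@np.array(X)+t; return c["fx"]*p[0]/p[2]+c["cx"],c["fy"]*p[1]/p[2]+c["cy"]
def save(name,im): cv2.imwrite("pics/"+name+".png",im[...,::-1])
def totool(target,s=None):
    "world target -> shift in tool axes, cm"
    s=s or manip.observe(); return R.from_rotvec(s["eef_rot"]).inv().apply(np.array(target)-s["ee_pos"])*100
E
python3 - <<'E'
from h import *
s=manip.observe(); print(s["ee_pos"],R.from_rotvec(s["eef_rot"]).as_matrix().round(2),s["finger_gap"])
for n in ["top","scene"]:
    im,d=manip.capture(n); save(n+"0",im); W=cloud(n,d); np.savez(n+"0.npz",im=im,d=d,W=W)
    for k in ["carrier","module_long","module_short","latch","carrier_full","jar","mug","spray","drive","ssd","screwdriver"]:
        for r in manip.regions_of(n,k)[:3]:
            m=r["mask"]; w=W[m]; print(n,k,round(r["score"],2),r["extent"],np.nanmedian(w,0).round(3),np.nanmax(w[:,2]).round(3))
E
```

```text
pics
[ 0.21515658 -0.61269964  0.1949207 ] [[ 0.94  0.33 -0.  ]
 [ 0.33 -0.94  0.  ]
 [-0.   -0.   -1.  ]] 0.08583708434141682
top carrier 0.67 [382.1, 252.1, 48.7, 61.4] [ 0.478 -0.231  0.007] 0.057
top carrier 0.37 [232.5, 171.9, 44.4, 34.9] [0.728 0.161 0.007] 0.015
top module_long 0.72 [297.6, 267.8, 23.4, 35.2] [0.463 0.011 0.009] 0.027
top module_long 0.63 [234.2, 249.1, 34.9, 67.1] [0.485 0.17  0.009] 0.059
top module_long 0.27 [382.8, 249.4, 46.9, 65.0] [ 0.48  -0.233  0.007] 0.057
top module_short 0.66 [315.9, 216.2, 17.5, 27.7] [ 0.612 -0.02   0.009] 0.027
top latch 0.67 [391.3, 254.2, 26.6, 25.3] [ 0.508 -0.213  0.036] 0.057
top carrier_full 0.59 [234.1, 247.5, 32.1, 66.6] [0.482 0.17  0.009] 0.059
top jar 0.55 [299.9, 250.9, 12.9, 15.1] [0.533 0.019 0.043] 0.049
top mug 0.95 [146.5, 208.7, 41.5, 53.2] [0.616 0.386 0.037] 0.095
top spray 0.66 [310.6, 156.5, 23.8, 29.9] [ 0.745 -0.014  0.098] 0.154
top drive 0.91 [375.8, 159.9, 61.8, 48.1] [ 0.731 -0.236  0.025] 0.034
top ssd 0.69 [233.1, 169.4, 43.2, 36.7] [0.728 0.161 0.007] 0.015
top screwdriver 0.72 [452.3, 231.7, 12.0,
[... 413 characters left out ...]
ar 0.83 [336.0, 221.9, 19.8, 25.3] [0.545 0.027 0.032] 0.049
scene jar 0.45 [271.4, 158.7, 46.9, 42.3] [ 0.501 -0.214  0.008] 0.056
scene jar 0.17 [230.9, 215.4, 33.0, 70.3] [0.768 0.004 0.08 ] 0.152
scene mug 0.74 [423.9, 315.9, 68.4, 78.1] [0.623 0.383 0.053] 0.093
scene spray 0.82 [230.8, 216.2, 31.5, 72.4] [0.768 0.003 0.079] 0.152
scene drive 0.71 [161.0, 186.5, 76.7, 59.2] [ 0.745 -0.22   0.025] 0.032
scene drive 0.67 [281.0, 304.7, 69.0, 44.4] [0.734 0.168 0.007] 0.012
scene drive 0.35 [279.7, 162.9, 25.6, 27.9] [ 0.507 -0.211  0.033] 0.056
scene ssd 0.76 [283.2, 302.9, 67.8, 46.1] [0.734 0.169 0.007] 0.012
scene screwdriver 0.89 [212.0, 140.9, 78.2, 24.2] [ 0.483 -0.354  0.017] 0.028
```

Run:
```python
from h import *
im=np.load("top0.npz")["im"]; save("top0c",cv2.resize(im[150:320,220:475],None,fx=3.1,fy=3.1,interpolation=cv2.INTER_CUBIC))
print(proj("top",[.5,0,0]),proj("top",[.6,0,0]),proj("top",[.5,.1,0]))
```

```text
(np.float64(316.06554780449335), np.float64(273.53243156342864)) (np.float64(315.4846084122668), np.float64(235.40737940441923)) (np.float64(277.43993124143185), np.float64(274.1266339755988))
```

View pics/top0c.png

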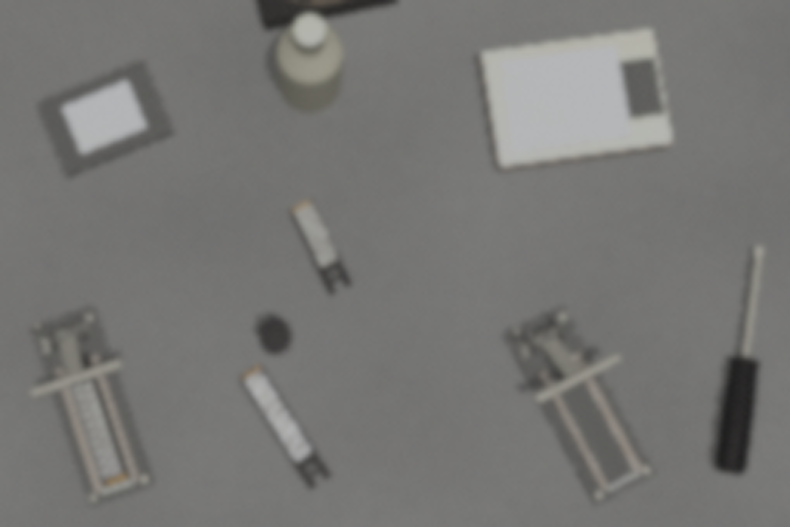

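Run:
```python
from h import *
s=manip.observe(); c,Rm,t=cal("wrist"); T=R.from_rotvec(s["eef_rot"])
print("cam in tool",T.inv().apply(-Rm.T@t-s["ee_pos"])); print("cam axes in tool (cols)",(T.as_matrix().T@Rm.T).round(2),c["fx"])
print(totool([.45,-.25,.2]), totool([.47,-.20,.2]))
```

```text
cam in tool [ 0.07076932 -0.00020456 -0.17720084]
cam axes in tool (cols) [[-0.   -0.96 -0.28]
 [ 1.   -0.   -0.  ]
 [ 0.   -0.28  0.96]] 394.92326916084045
[ 34.17657497 -26.50119427  -0.41372155] [ 37.72046223 -30.55592768  -0.41400654]
```

```bash
python3 -m crank '[4,-3,0,0,0,0, 8,-6.5,0,0,0,-0.03, 12,-9.5,0,0,0,-0.06, 16,-12.5,0,0,0,-0.09, 20,-15.5,0.5,0,0,-0.12, 24,-18.5,1,0,0,-0.15, 28,-21.5,2,0,0,-0.15, 32,-24.5,3,0,0,-0.15, 34.2,-26.5,3,0,0,-0.15, 34.2,-26.5,3,0,0,-0.15]' 0.45
python3 - <<'E'
from h import *
s=manip.observe(); print(s["ee_pos"],s["joints"])
C=cal("wrist"); im,d=manip.capture("wrist"); save("w1",im); W=cloud("wrist",d,C); np.savez("w1.npz",im=im,d=d,W=W)
for k in ["carrier","latch","latch_bar","carrier_pin","carrier_hinge"]:
    for r in manip.regions_of("wrist",k)[:2]:
        w=W[r["mask"]]; print(k,round(r["score"],2),r["extent"],np.nanmedian(w,0).round(3),np.nanmax(w[:,2]).round(3))
E
```

```text
time: 2.45
ee_pos: [0.4516, -0.2473, 0.166]
eef_rot: [-3.046, -0.766, -0.001]
wrist_force: [0.1, -1.3, -0.4]
finger_gap: 0.0466
[ 0.45164182 -0.24734902  0.16596958] [ 0.63575824  0.29267895 -0.23467178  1.94734968  0.08392502  0.91060966
 -0.71878701]
carrier 0.83 [271.0, 67.3, 101.4, 193.4] [ 0.487 -0.227  0.006] 0.055
latch 0.56 [269.7, 80.8, 101.7, 80.0] [ 0.507 -0.212  0.047] 0.055
latch_bar 0.96 [270.7, 82.9, 103.6, 76.0] [ 0.507 -0.212  0.046] 0.055
carrier_pin 0.95 [267.0, 67.7, 101.7, 192.5] [ 0.487 -0.227  0.006] 0.055
carrier_pin 0.31 [396.2, 121.9, 165.2, 177.5] [ 0.48  -0.357  0.021] 0.027
carrier_hinge 0.93 [265.7, 69.4, 105.0, 191.9] [ 0.487 -0.227  0.006] 0.055
carrier_hinge 0.6 [396.1, 121.1, 168.3, 176.7] [ 0.482 -0.358  0.021] 0.027
```

View pics/w1.png

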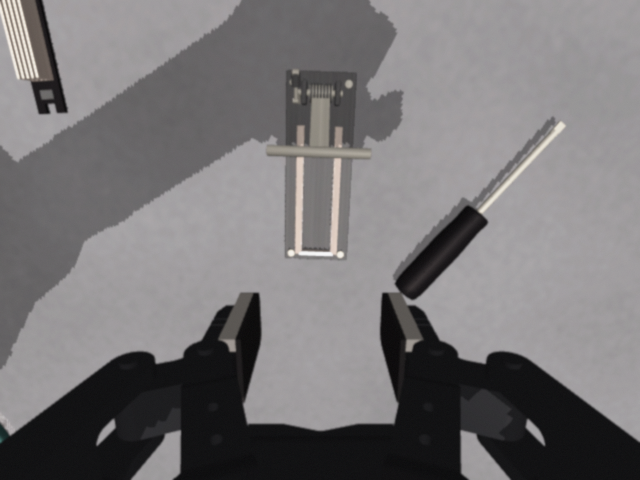

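```bash
cat >> h.py <<'E'
def ray(n,px,z,C):
    c,Rm,t=C; o=-Rm.T@t; r=Rm.T@np.array([(px[0]-c["cx"])/c["fx"],(px[1]-c["cy"])/c["fy"],1]); return o+r*(z-o[2])/r[2]
def rigid2(A,B):
    a,b=A.mean(0),B.mean(0); H=(A-a).T@(B-b); th=np.arctan2(H[0,1]-H[1,0],H[0,0]+H[1,1])
    Rr=np.array([[np.cos(th),-np.sin(th)],[np.sin(th),np.cos(th)]]); t=b-Rr@a; return th,t,np.linalg.norm(A@Rr.T+t-B,axis=1)
E
python3 - <<'E'
from h import *
D=np.load("w1.npz"); W=D["W"]; C=cal("wrist")
px=[(288,70.5),(356,72),(348,259.5),(285.5,259)]
B=np.array([ray("wrist",p,.006,C)[:2] for p in px]); A=np.array([[92,28],[92,-28],[-66,-28],[-66,28]])/1e3
th,t,e=rigid2(A,B); print(np.degrees(th),t,e)
v,u=np.mgrid[:480,:640]; box=(v>60)&(v<270)&(u>255)&(u<385)
m=box&(W[...,2]>.003)&(W[...,2]<.010); r=cv2.minAreaRect(W[m][:,:2].astype(np.float32)*1000); print(r)
b=W[box&(W[...,2]>.042)]; 
Rr=R.from_euler('z',th).as_matrix()
l=(b-[*t,0])@Rr; print("bar local",l.mean(0),l.min(0),l.max(0))
q=W[box&(W[...,2]>.012)&(W[...,2]<.02)]; l=(q-[*t,0])@Rr; l=l[abs(l[:,0])<25]; print("rails y", np.percentile(l[:,1],[2,98]),np.polyfit(l[l[:,1]>0,0],l[l[:,1]>0,1],1),np.polyfit(l[l[:,1]<0,0],l[l[:,1]<0,1],1))
fl=W[(u>380)&(v<100)]; print("floor",np.nanmedian(fl[:,2]))
s=manip.observe(); M=R.from_rotvec(s["eef_rot"]).as_matrix(); print("tool yaw",np.degrees(np.arctan2(M[1,0],M[0,0])),M[2])
for X in [(5,0,100),(5,0,40),(92,0,40)]: print(X,totool(Rr@(np.array(X)/1e3)+[*t,0]))
E
```

```text
26.169373821190103 [ 0.46480932 -0.24131372] [0.00130731 0.00097863 0.00079827 0.00045214]
((478.53082275390625, -230.35084533691406), (158.20494079589844, 56.05772399902344), 26.249895095825195)
bar local [0.03761239 0.00382185 0.05111574] [ 0.03228491 -0.03405619  0.04201567] [0.04849477 0.04180336 0.05544018]
rails y [-0.01416775  0.0250336 ] [-0.04188711  0.01875115] [ 0.0553063  -0.01165981]
floor -0.0009757891295840461
tool yaw 27.817985336806657 [-2.94641066e-04  3.79137697e-04 -9.99999885e-01]
(5, 0, 100) [ 2.30148855 -0.15325049  6.59420414]
(5, 0, 40) [ 2.3032564  -0.15552532 12.59420345]
(92, 0, 40) [10.99965479  0.09477228 12.59173603]
```

```bash
cat >> h.py <<'E'
CO=np.array([.4668,-.2361,0]); CY=np.radians(26.25); CR=R.from_euler('z',CY).as_matrix()
def info(pts=()):
    s=manip.observe(); M=R.from_rotvec(s["eef_rot"]).as_matrix(); y=np.arctan2(M[1,0],M[0,0])
    print("ee",np.round(s["ee_pos"],4),"in carrier mm",((s["ee_pos"]-CO)@CR*1000).round(1),"yaw",np.degrees(y).round(2),"wz to carrier yaw",round(y-CY,3),"q7",s["joints"][6].round(2),"F",np.round(s["wrist_force"],1),"gap",s["finger_gap"])
    for X in pts: print(X,totool(CR@(np.array(X)/1e3)+CO).round(2))
E
python3 -c "
from h import *
info([(8,0,100),(8,0,40),(92,0,40),(100,0,40)])"
```

```text
ee [ 0.4497 -0.2512  0.1659] in carrier mm [-22.   -5.9 165.9] yaw 27.82 wz to carrier yaw 0.027 q7 -0.72 F [-1.3 -0.1 -0.6] gap 0.046971199571039735
(8, 0, 100) [ 3.02 -0.51  6.59]
(8, 0, 40) [ 3.02 -0.52 12.59]
(92, 0, 40) [11.42 -0.29 12.59]
(100, 0, 40) [12.22 -0.26 12.59]
```

```bash
python3 -m crank '[2.7,-0.5,5,0,0,0.027, 2.7,-0.5,10,0,0,0.027, 2.7,-0.5,12.3,0,0,0.027, 2.7,-0.5,12.3,0,0,0.027, 4.2,-0.5,12.3,0,0,0.027, 5.7,-0.4,12.3,0,0,0.027, 7.2,-0.4,12.3,0,0,0.027, 8.5,-0.3,12.3,0,0,0.027, 9.8,-0.3,12.3,0,0,0.027, 9.8,-0.3,12.3,0,0,0.027]'
python3 - <<'E'
from h import *
info([(50,0,160)])
im,d=manip.capture("wrist"); save("w2",im)
E
```

```text
time: 4.0
ee_pos: [0.536, -0.2019, 0.0429]
eef_rot: [3.059, 0.716, 0.001]
wrist_force: [-0.3, -0.5, -0.5]
finger_gap: 0.0469
ee [ 0.536  -0.2019  0.0429] in carrier mm [77.2  0.1 42.9] yaw 26.36 wz to carrier yaw 0.002 q7 -0.95 F [-0.3 -0.5 -0.5] gap 0.046914076325839583
(50, 0, 160) [-2.710e+00  1.000e-02 -1.171e+01]
```

View pics/w2.png

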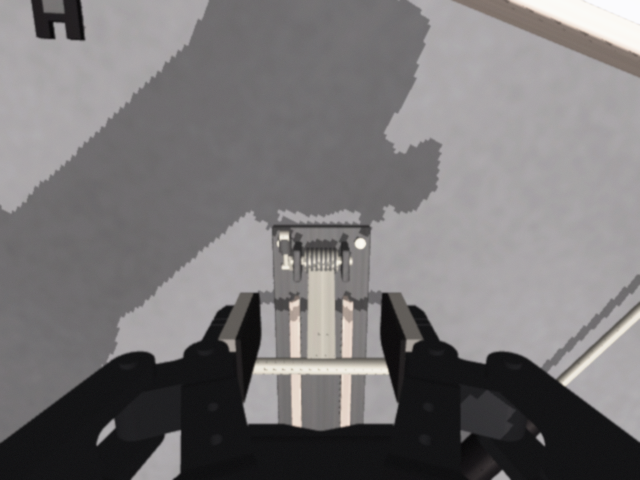

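```bash
python3 -m crank '[0,0,-3,0,0,0, -2,0,-5,0,0,0, -5,0,-5,0,0,0, -7.4,0,-4,0,0,0, -7.4,0,-1,0,0,0, -7.4,0,1.9,0,0,0, -7.4,0,1.9,0,0,0]'
python3 -m crank '[1,0,0,0,0,0, 1.7,0,0,0,0,0, 1.7,0,0,0,0,0]'
python3 - <<'E'
from h import *
info([(80,0,35)])
im,d=manip.capture("wrist"); save("w3",im)
E
```

```text
time: 4.92
ee_pos: [0.4663, -0.2349, 0.0221]
eef_rot: [-3.057, -0.713, 0.007]
wrist_force: [-0.8, -0.0, 0.5]
finger_gap: 0.047
time: 5.3
ee_pos: [0.483, -0.227, 0.0229]
eef_rot: [-3.057, -0.715, 0.005]
wrist_force: [0.3, -0.5, 0.5]
finger_gap: 0.047
ee [ 0.483  -0.227   0.0229] in carrier mm [18.6  1.  22.9] yaw 26.34 wz to carrier yaw 0.002 q7 -0.88 F [ 0.3 -0.5  0.5] gap 0.04697004182315245
(80, 0, 35) [ 6.14  0.11 -1.22]
```

View pics/w3.png

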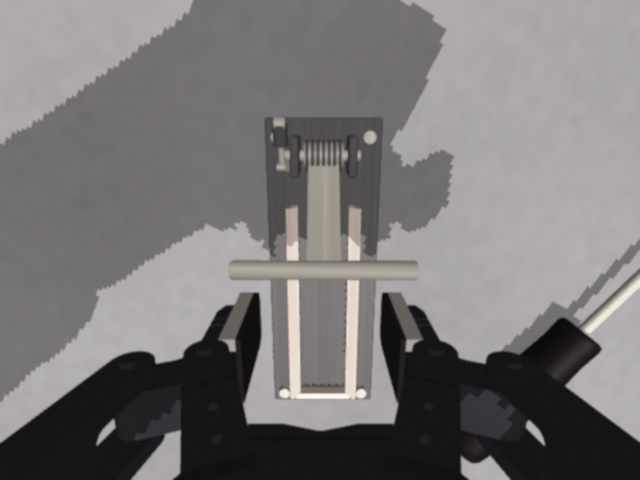

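```bash
python3 -m crank '[1,0.05,0,0,0,0, 2,0.1,0,0,0,0, 3,0.1,-0.2,0,0,0, 4,0.1,-0.4,0,0,0, 5,0.1,-0.6,0,0,0, 5.8,0.1,-0.8,0,0,0, 5.8,0.1,-0.8,0,0,0, 5.8,0.1,-0.8,0,0,0]'
python3 - <<'E'
from h import *
info([(80,0,35)])
im,d=manip.capture("wrist"); save("w4",im)
E
```

```text
time: 6.35
ee_pos: [0.5344, -0.2026, 0.0304]
eef_rot: [-3.057, -0.714, 0.007]
wrist_force: [0.1, -0.5, 0.3]
finger_gap: 0.0467
ee [ 0.5344 -0.2026  0.0304] in carrier mm [75.4  0.2 30.4] yaw 26.3 wz to carrier yaw 0.001 q7 -0.95 F [ 0.1 -0.5  0.3] gap 0.046692712289488326
(80, 0, 35) [ 0.46  0.02 -0.47]
```

View pics/w4.png

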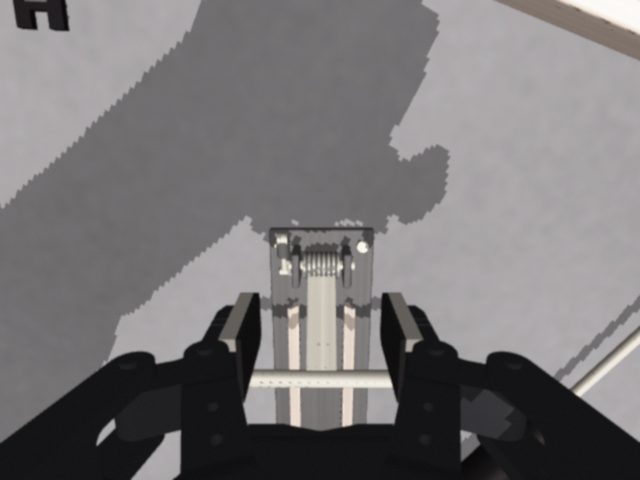

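Run:
```python
from h import *
info()
C=cal("wrist"); im,d=manip.capture("wrist"); W=cloud("wrist",d,C)
L=(W-CO)@CR*1000
for u in (270,290,320,350,380):
    print(u,[(v,L[v,u].round(0).tolist()) for v in range(368,392,4)])
print("fingers",[(p,L[p[1],p[0]].round(0).tolist()) for p in [(250,296),(390,296),(235,330),(245,380),(400,300),(404,345),(215,315)]])
for ph in np.radians([140,130,120,110,100,92,80,45]): print(round(np.degrees(ph)),proj("wrist",CR@np.array([.075+.056*np.cos(ph),0,.014+.056*np.sin(ph)])+CO))
```

```text
ee [ 0.5343 -0.2027  0.0304] in carrier mm [75.3  0.1 30.4] yaw 26.28 wz to carrier yaw 0.001 q7 -0.95 F [ 0.3 -0.   0.7] gap 0.046876931171265214
270 [(368, [2.0, 31.0, -1.0]), (372, [37.0, 24.0, 51.0]), (376, [35.0, 23.0, 52.0]), (380, [34.0, 23.0, 53.0]), (384, [31.0, 24.0, 53.0]), (388, [-12.0, 32.0, -1.0])]
290 [(368, [13.0, 18.0, 14.0]), (372, [35.0, 15.0, 50.0]), (376, [35.0, 14.0, 53.0]), (380, [33.0, 14.0, 52.0]), (384, [31.0, 14.0, 53.0]), (388, [-1.0, 18.0, 13.0])]
320 [(368, [36.0, 1.0, 47.0]), (372, [36.0, 1.0, 50.0]), (376, [35.0, 1.0, 52.0]), (380, [34.0, 1.0, 53.0]), (384, [31.0, 1.0, 53.0]), (388, [-8.0, 1.0, 5.0])]
350 [(368, [12.0, -16.0, 13.0]), (372, [36.0, -13.0, 50.0]), (376, [35.0, -13.0, 52.0]), (380, [34.0, -13.0, 53.0]), (384, [32.0, -13.0, 53.0]), (388, [0.0, -16.0, 15.0])]
380 [(368, [2.0, -36.0, -2.0]), (372, [36.0, -27.0, 51.0]), (376, [35.0, -27.0, 52.0]), (380, [33.0, -27.0, 53.0]), (384, [31.0, -27.0, 53.0]), (388, [-11.0, -36.0, 0.0])]
fingers [((250, 296), [86.0, 26.0, 76.0]), ((390, 296), [85.0, -25.0, 75.0]), ((235, 330), [85.0, 26.0, 100.0]), ((245, 380), [70.0, 24.0, 102.0]), ((400, 300), [86.0, -28.0, 79.0]), ((404, 345), [83.0, -24.0, 104.0]), ((215, 315), [82.0, 37.0, 83.0])]
140 (np.float64(321.2956727708952), np.float64(378.42633032603106))
130 (np.float64(321.2868997539125), np.float64(374.8027237426189))
120 (np.float64(321.278576990863), np.float64(366.71289295172164))
110 (np.float64(321.27120058390716), np.float64(353.94605639495745))
100 (np.float64(321.26530382394856), np.float64(336.64421840259917))
92 (np.float64(321.26199241366885), np.float64(319.9156238234474))
80 (np.float64(321.25984198084154), np.float64(291.24450435070537))
45 (np.float64(321.27367862096463), np.float64(205.64983275174882))
```

Run:
```python
from h import *
C=cal("wrist"); im,d=manip.capture("wrist"); W=cloud("wrist",d,C); L=(W-CO)@CR*1000
for u in (225,240,255): print(u,[(v,L[v,u].round(0).tolist()) for v in range(288,350,6)])
im,d=manip.capture("scene"); Cs=cal("scene"); W=cloud("scene",d,Cs); L=(W-CO)@CR*1000
m=(abs(L[...,0]-75)<60)&(abs(L[...,1])<60)&(L[...,2]>20)
for lo in range(20,150,10):
    k=m&(L[...,2]>=lo)&(L[...,2]<lo+10); q=L[k]; 
    if len(q): print(lo,len(q),np.percentile(q,[5,95],axis=0).round(0).tolist())
u,v=proj("scene",manip.observe()["ee_pos"],Cs); print(u,v); u,v=int(u),int(v)
save("s2",cv2.resize(im[v-80:v+50,u-75:u+75],None,fx=4,fy=4,interpolation=cv2.INTER_CUBIC))
```

```text
225 [(288, [55.0, 55.0, -1.0]), (294, [51.0, 55.0, -1.0]), (300, [48.0, 56.0, -1.0]), (306, [82.0, 35.0, 76.0]), (312, [81.0, 34.0, 80.0]), (318, [81.0, 33.0, 84.0]), (324, [86.0, 30.0, 97.0]), (330, [86.0, 29.0, 100.0]), (336, [86.0, 28.0, 104.0]), (342, [87.0, 27.0, 109.0]), (348, [86.0, 27.0, 111.0])]
240 [(288, [55.0, 46.0, -1.0]), (294, [86.0, 30.0, 74.0]), (300, [86.0, 29.0, 78.0]), (306, [86.0, 28.0, 84.0]), (312, [86.0, 27.0, 88.0]), (318, [86.0, 26.0, 92.0]), (324, [86.0, 25.0, 97.0]), (330, [86.0, 25.0, 100.0]), (336, [86.0, 24.0, 104.0]), (342, [85.0, 24.0, 105.0]), (348, [82.0, 24.0, 105.0])]
255 [(288, [55.0, 38.0, -1.0]), (294, [85.0, 25.0, 73.0]), (300, [85.0, 24.0, 78.0]), (306, [83.0, 24.0, 79.0]), (312, [81.0, 24.0, 80.0]), (318, [79.0, 24.0, 79.0]), (324, [77.0, 24.0, 80.0]), (330, [75.0, 24.0, 81.0]), (336, [73.0, 24.0, 82.0]), (342, [71.0, 24.0, 83.0]), (348, [69.0, 24.0, 84.0])]
20 79 [[45.0, -13.0, 20.0], [84.0, 14.0, 29.0]]
30 49 [[42.0, -7.0, 31.0], [65.0, 8.0, 39.0]]
40 34 [[33.0, -34.0, 41.0], [50.0, 36.0, 50.0]]
50 57 [[33.0, -33.0, 50.0], [40.0, 34.0, 56.0]]
60 3 [[74.0, -25.0, 67.0], [82.0, 23.0, 70.0]]
70 50 [[71.0, -35.0, 71.0], [89.0, 34.0, 79.0]]
80 66 [[69.0, -35.0, 81.0], [89.0, 37.0, 90.0]]
90 72 [[68.0, -34.0, 91.0], [90.0, 37.0, 100.0]]
100 57 [[68.0, -31.0, 100.0], [89.0, 38.0, 110.0]]
110 118 [[69.0, -49.0, 112.0], [91.0, 54.0, 120.0]]
120 164 [[66.0, -54.0, 120.0], [91.0, 55.0, 129.0]]
130 165 [[64.0, -55.0, 131.0], [94.0, 58.0, 140.0]]
140 159 [[65.0, -54.0, 140.0], [95.0, 56.0, 149.0]]
282.1264704446513 182.29465970069595
```

View pics/s2.png

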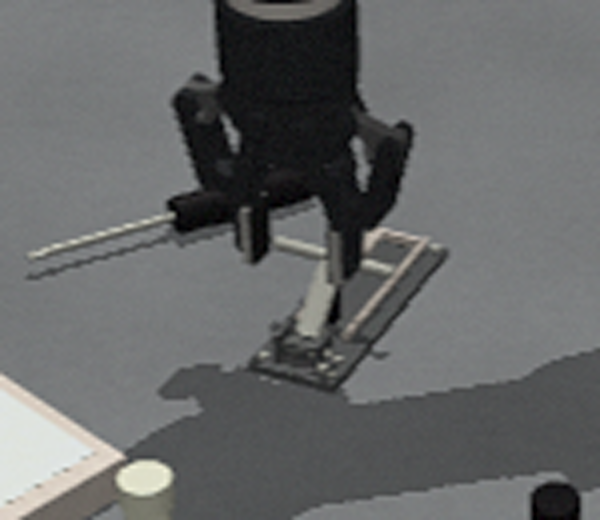

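```bash
python3 -m crank '[-2,0,-0.5,0,0,0, -5,0,-0.5,0,0,0, -7.3,0,-0.3,0,0,0, -7.3,0,1.5,0,0,0, -7.3,0,3.1,0,0,0, -7.3,0,3.1,0,0,0]'
python3 -m crank '[1,0,0,0,0,0, 2,0,-0.2,0,0,0, 3,0,-0.6,0,0,0, 4,0,-1,0,0,0, 5,0,-1.4,0,0,0, 6,0,-1.7,0,0,0, 6.8,0,-1.7,0,0,0, 7.2,0,-1.7,0,0,0, 7.2,0,-1.7,0,0,0]'
python3 - <<'E'
from h import *
info([(80,0,35)])
C=cal("wrist"); im,d=manip.capture("wrist"); save("w5",im);W=cloud("wrist",d,C); L=(W-CO)@CR*1000
for ph in np.radians([140,45]): print(round(np.degrees(ph)),proj("wrist",CR@np.array([.075+.056*np.cos(ph),0,.014+.056*np.sin(ph)])+CO))
for r in manip.regions_of("wrist","latch_bar")[:2]: print(r["score"],r["extent"])
m=(L[...,0]>95)&(L[...,0]<140)&(abs(L[...,1])<45)&(L[...,2]>40); print(m.sum(),L[m].mean(0) if m.any() else 0)
E
```

```text
time: 7.3
ee_pos: [0.4683, -0.2337, -0.0022]
eef_rot: [-3.055, -0.715, 0.01]
wrist_force: [-0.0, 0.5, 0.2]
finger_gap: 0.0469
time: 8.43
ee_pos: [0.5329, -0.2015, 0.0142]
eef_rot: [-3.054, -0.716, 0.01]
wrist_force: [-0.1, -0.4, -0.2]
finger_gap: 0.0471
ee [ 0.5329 -0.2015  0.0142] in carrier mm [74.6  1.8 14.2] yaw 26.39 wz to carrier yaw 0.002 q7 -0.95 F [-0.1 -0.4 -0.2] gap 0.04711155957069123
(80, 0, 35) [ 0.53  0.17 -2.09]
140 (np.float64(324.7588981926), np.float64(400.1432946825438))
45 (np.float64(325.6920021415381), np.float64(212.27244343917255))
0.77 [222.0, 202.1, 214.4, 106.9]
0.52 [219.9, 202.9, 212.2, 226.9]
5936 [1.12813624e+02 2.76264666e-02 5.46553099e+01]
```

```bash
python3 -m crank '[-1,0,-6,0,0,-0.1, -1,-1,-12,0,0,-0.28, 0,-4,-12,0,0,-0.46, 0.5,-7,-12,0,0,-0.64, 1,-10,-12,0,0,-0.82, 1.5,-13,-12,0,0,-1.0, 2,-16,-12,0,0,-1.18, 3,-19,-12,0,0,-1.36, 3.5,-21.5,-12,0,0,-1.54, 3.5,-21.5,-12,0,0,-1.57]'
python3 -m crank '[0,0,0,0,0,-0.18, 0,0,0,0,0,-0.36, 0,0,0,0,0,-0.54, 0,0,0,0,0,-0.72, 0,0,0,0,0,-0.9, 0,0,0,0,0,-1.08, 0,0,0,0,0,-1.26, 0,0,0,0,0,-1.44, 0,0,0,0,0,-1.55, 0,0,0,0,0,-1.57]' 0.3
python3 - <<'E'
from h import *
info()
C=cal("wrist"); im,d=manip.capture("wrist"); save("w6",im);W=cloud("wrist",d,C); np.savez("w6.npz",W=W,im=im)
for r in manip.regions_of("wrist","module_long")[:2]:
    w=W[r["mask"]]; print(r["score"],r["extent"],np.nanmedian(w,0))
    q=w[w[:,2]>.001]; print(cv2.minAreaRect(q[:,:2].astype(np.float32)*1000))
    q=w[w[:,2]>.018]; print(len(q),cv2.minAreaRect(q[:,:2].astype(np.float32)*1000))
E
```

```text
time: 9.78
ee_pos: [0.4687, 0.0072, 0.1353]
eef_rot: [-1.649, -2.664, 0.003]
wrist_force: [0.9, -0.5, 0.4]
finger_gap: 0.047
time: 11.02
ee_pos: [0.4687, 0.0057, 0.135]
eef_rot: [0.711, -3.052, -0.007]
wrist_force: [0.3, -0.4, -0.2]
finger_gap: 0.0596
ee [0.4687 0.0057 0.135 ] in carrier mm [108.7 216.  135. ] yaw -153.77 wz to carrier yaw -3.142 q7 1.51 F [ 0.3 -0.4 -0.2] gap 0.05959506058826141
0.94 [311.9, 144.3, 37.6, 135.4] [0.4593942  0.01141386 0.00773434]
((462.6258544921875, 13.499847412109375), (109.9508285522461, 22.034400939941406), 31.665420532226562)
1085 ((471.17828369140625, 18.72490692138672), (80.25511169433594, 15.960455894470215), 31.68332862854004)
```

View pics/w6.png

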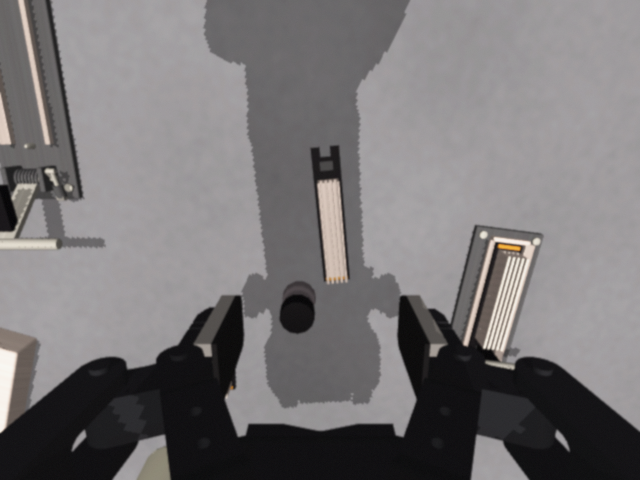

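```bash
python3 -m crank '[-0.2,0.5,0,0,0,-0.05, -0.4,1.0,1,0,0,-0.095, -0.4,1.0,2,0,0,-0.095, -0.4,1.0,2,0,0,-0.095, -0.4,1.0,2,0,0,-0.095]' 0.8
python3 - <<'E'
from h import *
info()
s=manip.observe();C=cal("wrist"); im,d=manip.capture("wrist"); save("w7",im);W=cloud("wrist",d,C)
T=(W-s["ee_pos"])@R.from_rotvec(s["eef_rot"]).as_matrix()*1000
m=(abs(T[...,0])<15)&(abs(T[...,1])<40)&(T[...,2]<0)&(T[...,2]>-60)
q=T[m]; print(len(q),q.min(0),q.max(0)); h=np.percentile(q[:,2],[90,97,99]); print(h)
e=q[q[:,2]>h[0]]; print("tips x,y,z",e.mean(0), "y",np.sort(e[:,1])[[0,len(e)//3,2*len(e)//3,-1]])
for sg in(1,-1): k=q[q[:,1]*sg>0]; print(sg,k[:,2].max(),np.percentile(abs(k[:,1]),[1,5]),np.percentile(k[:,0],[1,99]))
mo=np.array([.4626,.0135,0]); M=R.from_euler('z',-148.33,degrees=True).as_matrix(); print("tcp in module mm",(s["ee_pos"]-mo)@M*1000)
E
```

```text
time: 11.75
ee_pos: [0.4677, 0.0171, 0.1151]
eef_rot: [0.855, -3.015, -0.008]
wrist_force: [0.0, 0.3, 0.2]
finger_gap: 0.0174
ee [0.4677 0.0171 0.1151] in carrier mm [112.8 226.7 115.1] yaw -148.32 wz to carrier yaw -3.047 q7 1.54 F [0.  0.3 0.2] gap 0.017378694713192522
2325 [ -9.93187831 -21.86317437 -59.9994254 ] [ 12.87339116  22.62139448 -33.61724255]
[-41.20462888 -38.01119972 -35.6201624 ]
tips x,y,z [  6.82008518   0.30098859 -38.71625495] y [-19.32562782  -8.10880489   8.99868875  20.99021163]
1 -33.876660763045294 [8.91002378 8.94437291] [-8.63766157 12.56271043]
-1 -33.617242552943466 [8.04755421 8.07819573] [-8.50530432 12.61460796]
tcp in module mm [ -6.23077976  -0.37334368 115.07357261]
```

View pics/w7.png

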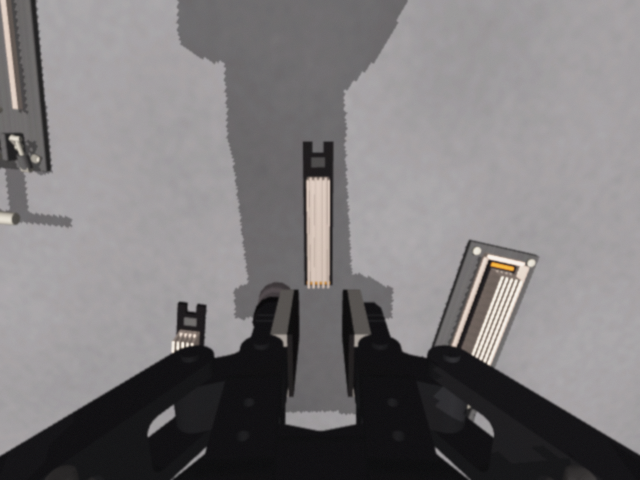

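```bash
python3 -m crank '[0,0,0,0,0,0, 0,0,2,0,0,0, 0,0,6,0,0,0, 0,0,10,0,0,0, 0,0,12.5,0,0,0, 0,0,13.6,0,0,0, 0,0,13.6,0,0,0, 0,0,13.6,0,0,0]' 0.55
python3 -c "
from h import *
info()"
python3 -m crank '[0,0,0,0,0,0, 0,0,0,0,0,0, 0,0,0,0,0,0, 0,0,0,0,0,0, 0,0,0,0,0,0]' 1
```

```text
time: 12.8
ee_pos: [0.4674, 0.0176, -0.0201]
eef_rot: [0.856, -3.017, -0.007]
wrist_force: [-0.2, 0.2, 0.0]
finger_gap: 0.0386
ee [ 0.4674  0.0176 -0.0201] in carrier mm [112.7 227.2 -20.1] yaw -148.33 wz to carrier yaw -3.047 q7 1.31 F [-0.2  0.2  0. ] gap 0.03858367050732377
time: 13.42
ee_pos: [0.4683, 0.0174, -0.019]
eef_rot: [0.856, -3.019, -0.006]
wrist_force: [-0.1, -0.7, 5.9]
finger_gap: 0.0136
```

```bash
python3 -m crank '[0,0,-2,0,0,0, 0,0,-5,0,0,0, 0,0,-9,0,0,0, 0,0,-13,0,0,0, 0,0,-13,0,0,0]'
python3 - <<'E'
from h import *
info()
s=manip.observe();C=cal("wrist"); im,d=manip.capture("wrist"); save("w8",im);W=cloud("wrist",d,C); np.savez("w8.npz",W=W)
for r in manip.regions_of("wrist","module_long")[:2]: print(r["score"],r["extent"],np.nanmedian(W[r["mask"]],0))
E
```

```text
time: 14.05
ee_pos: [0.471, 0.017, 0.1137]
eef_rot: [-0.855, 3.021, 0.001]
wrist_force: [-0.5, -0.4, -1.9]
finger_gap: 0.0135
ee [0.471  0.017  0.1137] in carrier mm [115.7 225.1 113.7] yaw -148.39 wz to carrier yaw -3.048 q7 1.53 F [-0.5 -0.4 -1.9] gap 0.013549081065306806
0.79 [293.3, 151.4, 54.1, 259.6] [0.45318796 0.00683138 0.14085251]
0.42 [2.3, 0.5, 49.1, 221.0] [ 0.49716144 -0.20287428  0.00533791]
```

View pics/w8.png

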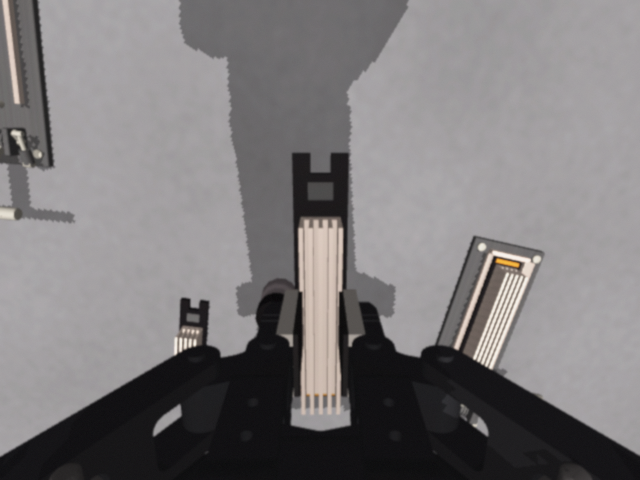

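```bash
cat > mod.py <<'E'
from h import *
def modpose(show=True):
    s=manip.observe();C=cal("wrist"); im,d=manip.capture("wrist"); W=cloud("wrist",d,C)
    M=R.from_rotvec(s["eef_rot"]).as_matrix(); T=(W-s["ee_pos"])@M*1000
    v,u=np.mgrid[:480,:640]
    f=T[(v>222)&(v<400)&(u>303)&(u<340)]; f=f[(f[:,2]>-70)&(f[:,2]<0)]
    top=np.percentile(f[:,2],10); k=f[abs(f[:,2]-top)<4]
    A=np.c_[k[:,:2],np.ones(len(k))]; co=np.linalg.lstsq(A,k[:,2],rcond=None)[0]
    b=T[(v>140)&(v<214)&(u>285)&(u<355)]; b=b[(b[:,2]>-60)&(b[:,2]<20)]
    rb=cv2.minAreaRect(b[:,:2].astype(np.float32)); cb=np.linalg.lstsq(np.c_[b[:,:2],np.ones(len(b))],b[:,2],rcond=None)[0]
    print("fin top z %.1f tilt x,y rad"%np.median(k[:,2]),co.round(3),"fin x",np.percentile(k[:,0],[0.5,99.5]),"fin y",np.percentile(k[:,1],[1,99]))
    print("board z %.1f"%np.median(b[:,2]),cb.round(3),rb,"x max",np.percentile(b[:,0],[99,99.8]))
    for lo in range(30,70,8):
        e=b[(b[:,0]>lo)&(b[:,0]<lo+8)]; 
        if len(e): print(lo,"y edges",np.percentile(e[:,1],[1,99]))
    return im
if __name__=="__main__": modpose(); info()
E
python3 mod.py
```

```text
fin top z -40.0 tilt x,y rad [ 4.0000e-03 -4.0000e-03 -3.9891e+01] fin x [-35.98230431  36.71857367] fin y [-6.19679081  7.84714728]
board z -22.0 [ 2.100e-02  1.000e-03 -2.302e+01] ((49.68621826171875, 0.4582643508911133), (24.10658073425293, 22.046554565429688), 0.0858108252286911) x max [61.61617262 61.70251551]
30 y edges [-9.6363084  11.01139215]
38 y edges [-10.43335895  11.11140152]
46 y edges [-10.26244789  11.35482288]
54 y edges [-10.43466767  11.24395157]
ee [0.4682 0.0165 0.1104] in carrier mm [112.9 225.9 110.4] yaw -148.37 wz to carrier yaw -3.048 q7 1.53 F [ 0.1 -0.2 -1.3] gap 0.01343123047298396
```

```bash
python3 -m crank '[1,-1.5,0,0,0,0.1, 3,-4,0,0,0,0.27, 5,-7,0,0,0,0.44, 7,-10,0,0,0,0.61, 9,-13,0,0,0,0.78, 10.5,-16,0,0,0,0.95, 12,-18,0,0,0,1.12, 13,-20,0,0,0,1.29, 14,-21.3,0,0,0,1.46, 14,-21.3,0,0,0,1.6]'
python3 -m crank '[0,0,0,0,0,0.17, 0,0,0,0,0,0.35, 0,0,0,0,0,0.52, 0,0,0,0,0,0.7, 0,0,0,0,0,0.87, 0,0,0,0,0,1.05, 0,0,0,0,0,1.22, 0,0,0,0,0,1.4, 0,0,0,0,0,1.57, 0,0,0,0,0,1.64]'
python3 -m crank '[0,0,0,0,0,0, 0,0,0,0,0,0]'
python3 - <<'E'
from mod import *
info([(-6.7,.45,20),(-6.7,.45,-11)]); modpose()
C=cal("wrist"); im,d=manip.capture("wrist"); save("w9",im); W=cloud("wrist",d,C); np.savez("w9.npz",W=W,im=im)
v,u=np.mgrid[:480,:640]
L=(W-CO)@CR*1000
m=(L[...,2]>2)&(L[...,2]<9)&(abs(L[...,1])<40)&(L[...,0]>50)&(L[...,0]<110); print("plate",L[m].shape,np.percentile(L[m],[.5,99.5],axis=0).round(1).tolist())
m=(L[...,0]>100)&(L[...,0]<130)&(abs(L[...,1])<45)&(L[...,2]>45); print("bar",L[m].mean(0),L[m].min(0),L[m].max(0))
print("pin tip px",proj("wrist",CR@[.0515,0,.014]+CO,C))
E
```

```text
time: 15.45
ee_pos: [0.4592, -0.2394, 0.1082]
eef_rot: [-1.577, -2.707, 0.004]
wrist_force: [0.4, 0.3, -0.3]
finger_gap: 0.0135
time: 16.7
ee_pos: [0.4581, -0.2389, 0.1066]
eef_rot: [-3.059, -0.69, 0.017]
wrist_force: [0.7, 0.6, -1.0]
finger_gap: 0.0135
time: 16.95
ee_pos: [0.4574, -0.2385, 0.1056]
eef_rot: [-3.057, -0.692, 0.02]
wrist_force: [-0.4, -0.2, -0.6]
finger_gap: 0.0136
ee [ 0.4574 -0.2385  0.1056] in carrier mm [ -9.5   2.  105.6] yaw 25.5 wz to carrier yaw -0.013 q7 -0.81 F [-0.4 -0.2 -0.6] gap 0.013577886872453279
(-6.7, 0.45, 20) [0.37 0.23 8.56]
(-6.7, 0.45, -11) [ 0.4   0.26 11.66]
fin top z -40.0 tilt x,y rad [ 5.0000e-03  0.0000e+00 -3.9945e+01] fin x [-38.00778747  34.69620119] fin y [-7.00073895  7.05634265]
board z -22.0 [ 1.0000e-02  4.0000e-03 -2.2499e+01] ((47.61767578125, -0.3308372497558594), (24.020967483520508, 22.090211868286133), 0.20241102576255798) x max [59.51366208 59.59475035]
30 y edges [-11.29442505  10.33629941]
38 y edges [-11.22670528  10.29575975]
46 y edges [-11.01960679  10.51995858]
54 y edges [-11.29330032  10.40123308]
plate (3665, 3) [[50.1, -27.7, 3.3], [91.7, 27.7, 7.9]]
bar [ 1.12688013e+02 -6.30142561e-02  5.45336672e+01] [100.02966376 -37.91996938  45.04877902] [118.63212385  37.95449639  59.2188618 ]
pin tip px (np.float64(323.5703431531513), np.float64(136.8350286288914))
```

View pics/w9.png

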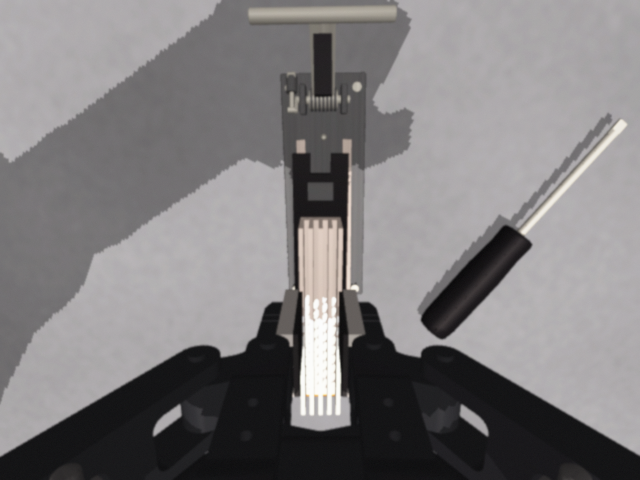

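```bash
cat > rel.py <<'E'
from h import *
def rel():
    "module origin and yaw in carrier frame, from one wrist picture"
    info(); C=cal("wrist"); im,d=manip.capture("wrist"); W=cloud("wrist",d,C); L=(W-CO)@CR*1000
    zf=manip.observe()["ee_pos"][2]*1000+22
    b=L[(abs(L[...,2]-zf)<5)&(abs(L[...,1])<18)&(L[...,0]>22)&(L[...,0]<75)]
    r=cv2.minAreaRect(b[:,:2].astype(np.float32)); xm=np.percentile(b[:,0],99.8)
    ye=[np.percentile(b[(b[:,0]>a)&(b[:,0]<a+10),1],[1,99]) for a in(xm-25,xm-12)]
    print("board z",np.median(b[:,2]),"origin x",xm-55,"y edges",np.round(ye,2),"mid",np.mean(ye,1),"rect",r,"yaw",(np.mean(ye[1])-np.mean(ye[0]))/13)
    p=L[(abs(L[...,2]-5)<3)&(abs(L[...,1])<40)&(L[...,0]>60)&(L[...,0]<100)]
    print("plate xmax, y (want 92,+-28):",np.percentile(p[:,0],99.7),np.percentile(p[:,1],[.5,99.5]))
    return im,L
if __name__=="__main__": rel()
E
python3 rel.py
```

```text
ee [ 0.4578 -0.2387  0.1061] in carrier mm [ -9.2   1.6 106.1] yaw 25.46 wz to carrier yaw -0.014 q7 -0.81 F [ 0.1 -0.1 -0.8] gap 0.013507433706032959
board z 127.75389159831899 origin x -4.310404989673273 y edges [[-9.47 12.07]
 [-9.79 11.74]] mid [1.30176608 0.97696025] rect ((36.281700134277344, 1.1382074356079102), (22.026090621948242, 28.690752029418945), 89.014892578125) yaw -0.024985063752782574
plate xmax, y (want 92,+-28): 91.9578903065417 [-27.84857363  27.71067908]
```

```bash
python3 -m crank '[0.43,0.19,2,0,0,-0.015, 0.43,0.19,6,0,0,-0.015, 0.43,0.19,9,0,0,-0.015, 0.43,0.19,9.8,0,0,-0.015, 0.43,0.19,9.8,0,0,-0.015, 0.43,0.19,9.8,0,0,-0.015]'
python3 rel.py
```

```text
time: 17.85
ee_pos: [0.4624, -0.2389, 0.0095]
eef_rot: [-3.054, -0.714, 0.015]
wrist_force: [-0.4, 0.2, -1.0]
finger_gap: 0.014
ee [ 0.4624 -0.2389  0.0095] in carrier mm [-5.2 -0.5  9.5] yaw 26.3 wz to carrier yaw 0.001 q7 -0.84 F [-0.4  0.2 -1. ] gap 0.013957307365885305
board z 31.169213597536032 origin x -0.38944169760386416 y edges [[-10.94  10.62]
 [-11.1   10.5 ]] mid [-0.15874015 -0.29985795] rect ((38.321876525878906, -0.2207632064819336), (32.6341552734375, 22.097164154052734), 0.011144237592816353) yaw -0.010855215150600386
plate xmax, y (want 92,+-28): 91.77880485884172 [-27.80613623  27.72360672]
```

```bash
python3 -m crank '[0.04,-0.02,0.6,0,0,0, 0.04,-0.02,1.2,0,0,0, 0.04,-0.02,1.6,0,0,0, 0.04,-0.02,2.0,0,0,0, 0.04,-0.02,2.0,0,0,0]'
python3 rel.py
```

```text
time: 18.52
ee_pos: [0.4622, -0.2383, -0.0109]
eef_rot: [-3.054, -0.714, 0.016]
wrist_force: [-0.4, 0.4, -0.1]
finger_gap: 0.0135
ee [ 0.4622 -0.2383 -0.0109] in carrier mm [ -5.1   0.1 -10.9] yaw 26.31 wz to carrier yaw 0.001 q7 -0.85 F [-0.4  0.4 -0.1] gap 0.01345102355493464
board z 11.151312021902267 origin x 19.67162763807474 y edges [[-16.86  16.89]
 [-17.11  16.82]] mid [ 0.01718859 -0.14644732] rect ((48.50445556640625, 0.00603485107421875), (52.99123001098633, 35.98702621459961), 0.03213192895054817) yaw -0.012587377942701313
plate xmax, y (want 92,+-28): 91.72327550003628 [-27.77760012  27.74727128]
```

```bash
python3 -m crank '[0,0,0,0,0,0, 0,0,0,0,0,0, 0,0,-0.5,0,0,0, 0,0,-3,0,0,0, 0,0,-7,0,0,0, 0,0,-10,0,0,0, 0,0,-10,0,0,0]' 0.6
python3 - <<'E'
from rel import *
im,L=rel(); v,u=np.mgrid[:480,:640]
save("w10",cv2.resize(im[40:340,200:440],None,fx=2,fy=2))
b=L[(L[...,2]>24)&(L[...,2]<32)&(abs(L[...,1])<14)&(L[...,0]>-60)&(L[...,0]<36)]
print("fins",np.median(b[:,2]),cv2.minAreaRect(b[:,:2].astype(np.float32)),np.linalg.lstsq(np.c_[b[:,:2],np.ones(len(b))],b[:,2],rcond=None)[0],b.min(0),b.max(0))
k=L[(abs(L[...,1])<10)&(L[...,0]>33)&(L[...,0]<46)]; print("board top z",np.median(k[:,2]))
E
```

```text
time: 19.45
ee_pos: [0.4653, -0.2396, 0.092]
eef_rot: [-3.058, -0.714, 0.009]
wrist_force: [-0.3, -0.5, 0.2]
finger_gap: 0.0339
ee [ 0.4653 -0.2396  0.092 ] in carrier mm [-2.9 -2.4 92. ] yaw 26.3 wz to carrier yaw 0.001 q7 -0.81 F [-0.3 -0.5  0.2] gap 0.03392763163054655Traceback (most recent call last):
  File "<stdin>", line 2, in <module>
  File "rel.py", line 7, in rel
    r=cv2.minAreaRect(b[:,:2].astype(np.float32)); xm=np.percentile(b[:,0],99.8)
                                                      ~~~~~~~~~~~~~^^^^^^^^^^^^^
    return _quantile_unchecked(
        a, q, axis, out, overwrite_input, method, keepdims, weights)
    return _ureduce(a,
                    func=_quantile_ureduce_func,
    ...<5 lines>...
                    overwrite_input=overwrite_input,
                    method=method)
    r = func(a, **kwargs)
    result = _quantile(arr,
                       quantiles=q,
    ...<2 lines>...
                       out=out,
                       weights=wgt)
    slices_having_nans = np.isnan(arr[-1, ...])
                                  ~~~^^^^^^^^^
IndexError: index -1 is out of bounds for axis 0 with size 0
```

```bash
cat > fin.py <<'E'
from h import *
import sys
info([(148,0,90),(150,0,0),(75,0,20)]); C=cal("wrist"); im,d=manip.capture("wrist"); W=cloud("wrist",d,C); L=(W-CO)@CR*1000
b=L[(L[...,2]>23)&(L[...,2]<33)&(abs(L[...,1])<14)&(L[...,0]>-60)&(L[...,0]<36)]
print("fins",np.median(b[:,2]),cv2.minAreaRect(b[:,:2].astype(np.float32)),np.linalg.lstsq(np.c_[b[:,:2],np.ones(len(b))],b[:,2],rcond=None)[0].round(3),b.min(0),b.max(0))
k=L[(abs(L[...,1])<10)&(L[...,0]>33)&(L[...,0]<44)]; print("board top z",np.median(k[:,2]))
m=(abs(L[...,1])<45)&(L[...,2]>44)&(L[...,2]<75)&(L[...,0]>20)&(L[...,0]<130); print("bar",m.sum(),np.median(L[m],0) if m.any() else 0)
save(sys.argv[1],im)
E
python3 fin.py w10
```

```text
ee [ 0.464  -0.239   0.0904] in carrier mm [-3.8 -1.4 90.4] yaw 26.3 wz to carrier yaw 0.001 q7 -0.81 F [-1.5 -0.3 -0.4] gap 0.033994746715439575
(148, 0, 90) [15.18 -0.13 -0.07]
(150, 0, 0) [15.44 -0.08  8.93]
(75, 0, 20) [ 7.93 -0.1   6.99]
fins 27.110965767998426 ((-9.997697830200195, -0.13805294036865234), (16.007158279418945, 80.33482360839844), 89.51023864746094) [-2.0000e-03 -1.5000e-02  2.7051e+01] [-50.11181951  -8.14891195  23.01577755] [30.11597965  7.88226039 29.34754432]
board top z 9.381783836448264
bar 4512 [111.922062    -0.16576981  54.85401417]
```

View pics/w10.png

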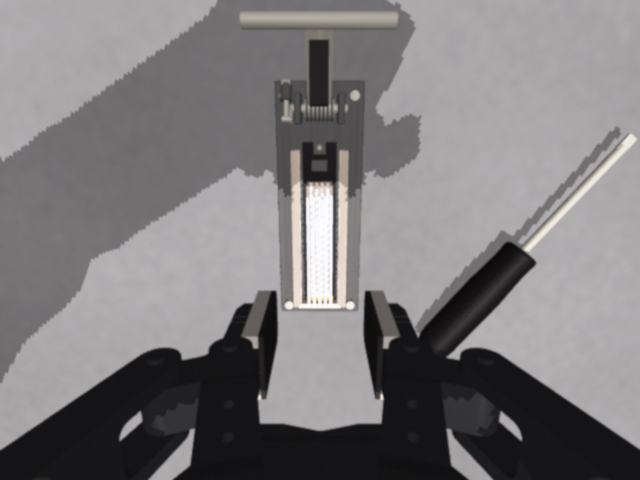

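```bash
python3 -m crank '[4,0,0,0,0,0, 8,-0.1,0,0,0,0, 12,-0.1,0,0,0,0, 15.4,-0.1,0,0,0,0, 15.4,-0.1,3,0,0,0, 15.4,-0.1,6,0,0,0, 15.4,-0.1,8.7,0,0,0, 15.4,-0.1,8.7,0,0,0]'
python3 -m crank '[-1,0,0,0,0,0, -2,0,0,0,0,0, -3,0,-0.2,0,0,0, -4,0,-0.5,0,0,0, -5,0,-0.9,0,0,0, -6,0,-1.2,0,0,0, -7,0,-1.2,0,0,0, -7.8,0,-1.2,0,0,0, -7.8,0,-1.2,0,0,0]'
python3 -m crank '[0,0,-2,0,0,0, 0,0,-6,0,0,0, -3,0,-9,0,0,0, -6,0,-10,0,0,0, -8.5,0,-10,0,0,0, -8.5,0,-10,0,0,0]'
python3 fin.py w11
```

```text
time: 20.55
ee_pos: [0.5967, -0.1685, -0.0026]
eef_rot: [-3.051, -0.713, 0.026]
wrist_force: [0.2, -0.5, -0.3]
finger_gap: 0.034
time: 21.68
ee_pos: [0.526, -0.2036, 0.0102]
eef_rot: [-3.051, -0.712, 0.027]
wrist_force: [-0.3, -0.5, -1.4]
finger_gap: 0.0342
time: 22.42
ee_pos: [0.4505, -0.2426, 0.1117]
eef_rot: [-3.052, -0.708, 0.028]
wrist_force: [2.1, -0.0, 0.4]
finger_gap: 0.0343
ee [ 0.4505 -0.2426  0.1117] in carrier mm [-17.5   1.3 111.7] yaw 26.13 wz to carrier yaw -0.002 q7 -0.79 F [ 2.1 -0.   0.4] gap 0.03425420750923295
(148, 0, 90) [16.58  0.12  1.91]
(150, 0, 0) [16.92  0.23 10.9 ]
(75, 0, 20) [9.39 0.22 9.02]
fins 27.09305701051101 ((-12.187873840332031, -0.07626152038574219), (75.59026336669922, 15.871306419372559), 0.45129337906837463) [-3.0000e-03  1.3000e-02  2.7038e+01] [-50.03713904  -8.2609801   23.14168081] [25.63719032  7.8000634  29.15282771]
board top z 46.26686543331506
bar 1922 [33.06608356 -0.50305775 52.24804486]
```

View pics/w11.png

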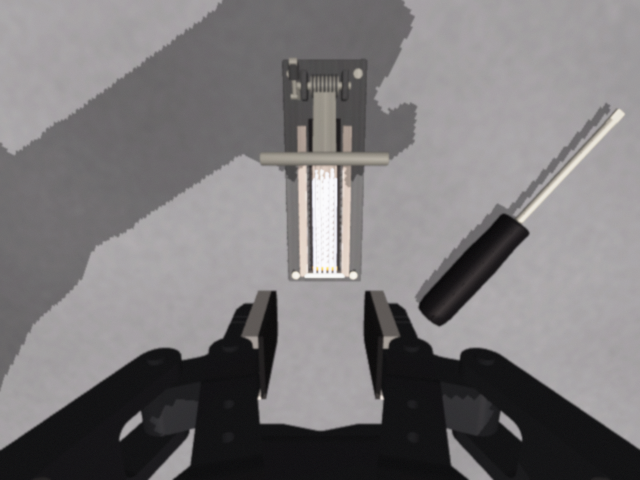

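The picture shows the bar shut over the module (row 158, carrier x ≈ 33, z ≈ 52 mm). The fins run from -50 mm, which matches a seated module, and the gripper is clear.

```bash
python3 -m crank '[0,0,-1,0,0,0, 0,0,-1,0,0,0, 0,0,-1,0,0,0]'; python3 -c "
from h import *
print(manip.sign_off())"
```

```text
time: 22.85
ee_pos: [0.4525, -0.2415, 0.1217]
eef_rot: [-3.051, -0.712, 0.026]
wrist_force: [0.5, 0.1, 1.1]
finger_gap: 0.034
the job is handed in; nothing more can be done
None
```

The long module is seated in the empty carrier with its notch over the pin and the retainer snapped shut over its end. I handed the job in at about 22.9 s of the 72 s allowed; it gives no verdict.

**Last checks (wrist camera, all in the carrier's frame)**
- **Seating:** before shutting, the heatsink's centre was at x = -10.0, y = -0.1 mm and its top at 27.1 mm, against 28 mm nominal. It was parallel within 0.01 rad. The pin showed in the notch.
- **Retainer shut:** the bar is at x = 33 mm, z = 52 mm on its upper surface, which is the shut position. The module had not moved.
- **Gripper:** it is open and clear, above the module.

**What disagreed**
- **TCP height:** the fingertips really end about 34 to 40 mm short of the reported TCP, depending on the opening. Because of this, my first two pushes passed over the bar without touching it. I measured the offset with the wrist and scene cameras, and the third push opened the retainer.
- **Grip width:** the gripper read 13.5 mm on the 16 mm heatsink, but the hold was firm.

I did not measure the bystanders or the loaded carrier again at the end. No move went near them low down, and I saw nothing shifted in the later pictures.

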